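# Release the whetstone from its ratchet holder

## Task

The whetstone is locked in its ratchet holder. Throw the red pawl lever right over to its stop so that the pawl is lifted out of the ratchet wheel, and only then swing the black crank backwards, counter-clockwise seen from above, to its stop so that the blue jaw opens fully. Then slide the stone flat along the table, out of the holder's open far side, until all of it is clear of the holder; leave the pawl up and the jaw open, and do not disturb the bottle, spice jar or fish scaler.

Things in the scene. Friction and masses are not known exactly. Their poses are not given: they have to be found in the camera images.
- stone_holder: Steel whetstone holder fixed to the table. Origin on the table under the middle of the seated stone; +x to its open far side, +y to the fixed end stop (26 mm high, face at y 0.1085), z up. Low rail on the robot side, x -0.0515 to -0.0395, 14 mm high. Stop, jaw and toe end at x 0.0515. Ratchet foot at y -0.183 to -0.278. No floor: the stone stands on the table
- whetstone: Grey stone on a dark base, 0.5 to 1.1 kg. Base 76 x 216 mm, 14 mm high; on it the stone, 64 x 204 mm, from 14 to 38 mm height. Origin on the table under its centre, long axis y; at the start it coincides with the holder's frame. It can be pushed from the robot side, over the low rail, on its side face above 14 mm height
- stone_corner_left (a point): lower corner of the stone's base at its own x -0.0375, y +0.1075 (the rail side, fixed-stop end)
- stone_corner_right (a point): lower corner of the stone's base at its own x -0.0375, y -0.1075 (the rail side, jaw end)
- pawl (a joint): angle of the red pawl: 0 = nose down in the saw teeth (start), grows as it lifts (clear from 0.2), stop at 1.1 rad. Hinged about the holder's y axis at pawl_pivot; its arm reaches 62 mm to -x over the wheel. Pushing the lever's knob towards the holder's +x lifts the nose. Stiff pivot (0.035 N m, about 1 N at the knob): stays where it is left
- pawl_pivot (a point): pivot pin of the pawl, fixed on the holder at holder frame (0.060, -0.255, 0.031)
- pawl_knob (a point): centre of the red ball, 18 mm across, on the end of the 62 mm pawl lever (9 mm thick bar); moves with the pawl. At the start 26 mm to -x of the pivot and 56 mm above it (87 mm above the table); at the stop 38 mm to +x of the pivot and 49 mm above it
- wheel (a joint): angle of the ratchet wheel: 0 = jaw closed (start), grows counter-clockwise seen from above (backwards), stop at 1.5 rad (jaw fully open). The engaged pawl blocks it after about 0.04 rad. Turning takes about 0.1 N m (some 2 N at the crank) and it stays where it is left
- wheel_axis (a point): vertical axis of the ratchet wheel, 40 mm above the table, at holder frame (0, -0.215, 0.040). Toothed disc 96 mm across, teeth up to 34 mm high, hub up to 49 mm
- crank_grip (a point): point on the axis of the crank's upright black handle, 70 mm above the table; the handle is a 14 mm thick post from 42 to 90 mm height, 70 mm from the wheel axis, on an 11 mm bar (top at 46 mm height). It starts at azimuth 125 degrees in the holder frame (0 = +x, 90 = +y) and swings to 211 degrees at the stop
- jaw (a joint): opening of the blue jaw: 0 closed, 0.024 m fully open; driven by the wheel (0.016 m per rad), slides to the holder's -y. The jaw is 26 mm high, 18 mm thick, its face at holder y -0.1085 when closed
- jaw_toe (a point): top of the tip of the jaw's hooked toe, which reaches 11.5 mm round the open (+x) side of the stone's end, 1.5 mm from it, and keeps the stone from sliding out until the jaw has opened about 12 mm
- soy_bottle: brown soy bottle with a black cap, 60 mm across, 200 mm high, origin under its centre; leave alone
- spice_jar: spice jar with a yellow lid, 44 mm across, 100 mm high, origin under its centre; leave alone
- fish_scaler: fish scaler with a wooden handle, lying flat, 176 x 26 x 23 mm, long axis x, origin under its centre; leave alone

How it is judged:
By the outcome, as a careful person would: the job done as asked, in the order asked, and still so for the second after the job is handed in, with the robot touching nothing.
It also fails if it takes over 56 s, if anything falls off the work surface, if the arm or the gripper's body presses on something with over 40 N, if the wrist force passes 120 N, or if a joint passes its speed limit or range.

## Robot

A 6-joint arm with a two-finger parallel gripper is mounted at the origin on the work surface; the furniture and walls round the work are solid. World frame = base frame: x ahead of the robot, y to its left, z up, the work surface at z = 0. Lengths are in m, angles in rad, forces in N, time in s.
With the tool pointing down it reaches from about 0.375 to 0.9 m from the base axis. Payload 3.1 kg.
Tool frame: the origin (TCP) lies at the centre of the arm's flange, where the gripper is bolted on; the fingertips stand tip_reach ahead of it and the grasp point (between the pads) lies 164 mm ahead of it (tip_reach is the distance from the TCP to the fingertips, in m); z points along the fingers, y is the direction in which the jaws open and shut (so a half turn about z gives the same grasp; the last joint's range is limited). The gripper opens to 87 mm and grips with 3 to 60 N. Pads are 19 mm wide; open, the fingers measure 117 mm over their backs; the gripper's body (75 mm by 190 mm) begins 51 mm behind the grasp point.
Start: joints at [1.05, 0.527, 1.433, -0, 1.181, -0.178], TCP at [0.21, 0.589, 0.405] pointing down, gripper open.
Joint ranges: [-3.08, 3.08], [-0.75, 2.2], [0.22, 2.44], [-1.43, 4.57], [0, 2.65], [-2.85, 2.85]. Speed limits (rad/s): [2.79, 2.79, 3.14, 3.14, 3.14, 3.14].

## Interface

Orientations are given as a unit quaternion [x, y, z, w].
In Python, from rig import get_obs, camera, hand_in, tip_reach gives the robot as it stands. The module is installed in compiled form; this text tells all that it offers.
- The arm moves only by the tool servo_tool, never from a script. Its argument "steps" is one flat list of numbers, 5 for each row, row after row: the finger opening in m, from 0 to 0.087, then the shift along the tool's x, y, z in m, then the turn about the tool's z in rad. A call has 1 to 12 rows; each row is the pose to reach, as a shift and turn from the pose commanded when the call began, along the tool's axes at that moment; what a row does not reach only later rows make up. A row lasts 1/8 s, in which the tool goes at most 62.5 mm and 10.7 degrees, less where a joint would pass 70% of its speed; a pose out of reach is approached as far as the arm can. A call with a gripper value outside its range is refused whole. The fingers move at their own pace and stop on an object; "force" is the grip in N (left out, the last holds). Time passes only in rows, so rows that repeat a pose let the fingers close. It gives the time, the measured TCP pose, the force and the opening at its end, in the units of the state.
- get_obs(): the state, without advancing time (a new reading comes with each control period).
- camera(name): name is "scene" or "top" or "wrist"; returns a dict with "pixels" (384x512x3 uint8, blue, green, red), "vertical_fov" (degrees; the focal length in pixels is half the picture's height over the tangent of half this angle, whatever the lens; pixels are square), "cx", "cy" (the principal point, pixels), "T" (4x4, takes a point from camera to world coordinates). Camera axes: x right, y up, looking along -z (the intrinsics and any distortion apply to the point x, -y, -z); pixel columns grow to the right and rows downward; lengths in m; the calibration is good to about 2 mm. A picture is of the moment at which its call begins. There is no depth.
- hand_in(): hands the job in, once; it reports no verdict.
The state is a dict: "time": time; "q": joint angles; "joint_velocities": joint speeds; "joint_torque": joint torques, N m; "position": TCP position; "tool_rot": TCP orientation; "ft_force": force on the tool from outside, world axes, zero at the start; "moment": the same for the moment, N m; "grip_width": finger opening in m.
Only numpy, scipy, OpenCV 4.12 (cv2) and the standard library are available. Lean on these libraries where they do the work, as an engineer would, in place of code of your own. Each camera call takes 0.05 s, during which the arm holds its last target.

## Working session

There is one attempt and no reset: what is moved stays moved. The work goes in short steps, Python scripts to look and compute and a tool call to move; the robot and the scene stay as the last step left them, time stands still between calls to the robot, and variables do not carry over. Pictures are saved under pics/ and viewed, and the job is handed in when it is done.

Besides the shell and the picture viewer there is one more tool, called after "Request:" by a JSON object that holds its "api" and its "payload". servo_tool: Moves the arm, as the interface text tells. Its arguments: {"type":"object","properties":{"steps":{"type":"array"},"force":{"type":"number"}},"required":["steps"]}

```bash
mkdir -p pics; python3 - <<'E'
from rig import *
import cv2,numpy as np
o=get_obs();print({k:np.round(v,3).tolist() for k,v in o.items()},tip_reach)
for n in ["scene","top","wrist"]:
    c=camera(n);cv2.imwrite(f"pics/{n}0.png",c["pixels"]);print(n,c["vertical_fov"],c["cx"],c["cy"],np.round(c["T"],3).tolist(),[k for k in c])
E
```

```text
{'time': 0.0, 'q': [1.05, 0.528, 1.434, 0.0, 1.181, -0.178], 'joint_velocities': [-0.002, 0.001, -0.001, -0.0, 0.001, 0.001], 'joint_torque': [0.001, -44.004, -17.659, 0.063, 0.058, -0.0], 'position': [0.21, 0.588, 0.404], 'tool_rot': [0.171, 0.985, -0.001, -0.0], 'ft_force': [-0.623, -0.317, -0.488], 'moment': [0.042, -0.002, 0.03], 'grip_width': 0.087} 0.1822
scene 49.68390752393131 256.6718499548832 190.56084824460157 [[0.816, 0.45, -0.364, 0.169], [-0.579, 0.623, -0.527, -0.616], [-0.011, 0.64, 0.768, 1.026], [0.0, 0.0, 0.0, 1.0]] ['pixels', 'vertical_fov', 'cx', 'cy', 'T']
top 45.05257378293763 260.05985025385354 195.75544965572865 [[-0.027, 0.987, -0.16, 0.399], [-1.0, -0.026, 0.007, 0.012], [0.002, 0.16, 0.987, 1.288], [0.0, 0.0, 0.0, 1.0]] ['pixels', 'vertical_fov', 'cx', 'cy', 'T']
wrist 62.90003811118069 254.63208437497633 190.12492402632665 [[0.338, -0.898, -0.281, 0.132], [0.941, 0.322, 0.103, 0.617], [-0.002, -0.3, 0.954, 0.384], [0.0, 0.0, 0.0, 1.0]] ['pixels', 'vertical_fov', 'cx', 'cy', 'T']
```

View pics/scene0.png

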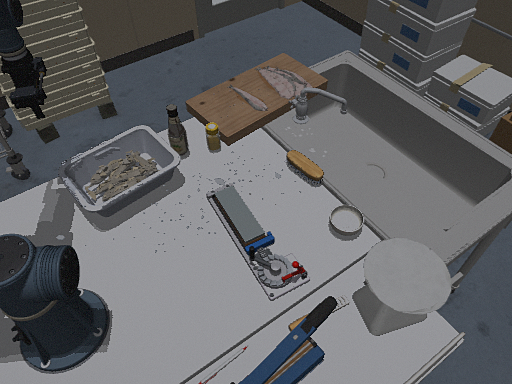

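View pics/top0.png

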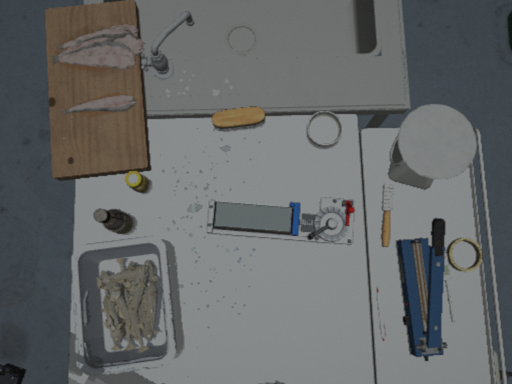

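The top view shows the holder at about (280,220), with its +x side up in the picture, the blue jaw at (296,219), the red lever at (348,212) and the wheel at (331,225). The bottle is at (110,220), the jar at (135,181) and the scaler at (387,215).

```bash
cat > h.py <<'E'
import cv2,numpy as np
from rig import *
def K(c):
    f=192/np.tan(np.radians(c["vertical_fov"]/2)); return f
def ray(c,u,v):
    f=K(c);d=np.array([(u-c["cx"])/f,-(v-c["cy"])/f,-1]);T=np.array(c["T"]);return T[:3,3],T[:3,:3]@d
def onz(c,u,v,z):
    p,d=ray(c,u,v);return p+d*(z-p[2])/d[2]
def proj(c,P):
    T=np.array(c["T"]);q=T[:3,:3].T@(np.array(P)-T[:3,3]);f=K(c);return c["cx"]+f*q[0]/-q[2],c["cy"]-f*q[1]/-q[2]
def tri(c1,a,c2,b):
    p,d=ray(c1,*a);q,e=ray(c2,*b);d=d/np.linalg.norm(d);e=e/np.linalg.norm(e)
    s=np.linalg.lstsq(np.stack([d,-e],1),q-p,rcond=None)[0];A=p+s[0]*d;B=q+s[1]*e;return (A+B)/2,np.linalg.norm(A-B)
def crop(c,u0,v0,u1,v1,k,name):
    cv2.imwrite("pics/"+name,cv2.resize(c["pixels"][v0:v1,u0:u1],None,fx=k,fy=k,interpolation=cv2.INTER_CUBIC))
E
python3 - <<'E'
from h import *
c=camera("top");s=camera("scene")
crop(c,195,180,365,260,4.6,"topc.png");crop(s,195,170,325,305,4.3,"scc.png")
for n,m in(("top",c),("scene",s)):
    im=m["pixels"].astype(int);b,g,r=im[...,0],im[...,1],im[...,2]
    for nm,k in(("red",(r>90)&(g<60)&(b<60)),("blue",(b>90)&(r<60)&(g<90))):
        x=cv2.connectedComponentsWithStats(k.astype(np.uint8))
        for i in range(1,x[0]):
            if x[2][i,4]>8:print(n,nm,x[2][i],x[3][i])
E
```

```text
top red [349 207   5   6  26] [351.  209.5]
top red [346 215   3  10  28] [347.         219.53571429]
top blue [290 203  10  32 194] [295.37628866 217.52061856]
scene red [292 261   7   6  30] [294.96666667 263.6       ]
scene red [282 274  11   6  31] [286.48387097 276.32258065]
scene blue [245 232  29  19 144] [260.52777778 241.25694444]
scene blue [241 318  74  66 932] [277.26287554 356.11480687]
scene blue [272 347  51  37 541] [299.2310536 366.7818854]
```

```bash
echo
```

```text
(no output)
```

View pics/topc.png

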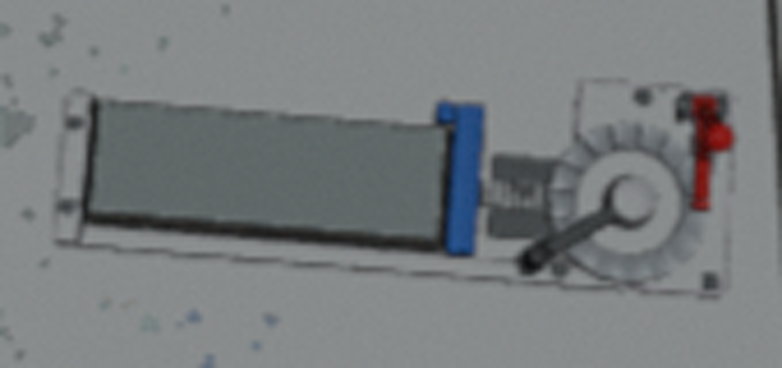

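View pics/scc.png

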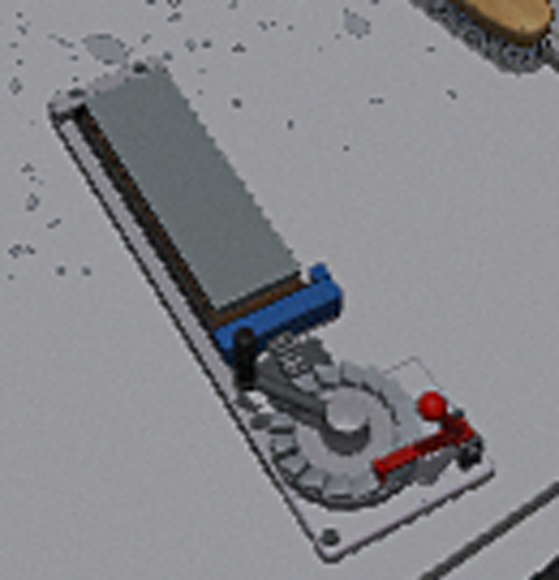

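```bash
cat > fit.py <<'E'
from h import *
E
python3 - <<'E'
from h import *
c=camera("top");s=camera("scene")
t=lambda x,y:(195+x/4.6-.4,180+y/4.6-.4); e=lambda x,y:(195+x/4.3-.4,170+y/4.3-.4)
S=[onz(c,*t(*p),.038) for p in((98,99),(450,127),(444,240),(90,212))]
S2=[onz(s,*e(*p),.038) for p in((160,66),(300,273),(216,310),(87,100))]
for q in(S,S2):
    q=np.array(q);print(np.round(q[:,:2],4).tolist(),"mean",q.mean(0)[:2].round(4));
    y=(q[0]+q[3]-q[1]-q[2])/2;x=(q[0]+q[1]-q[2]-q[3])/2
    print("len",np.linalg.norm(y),np.linalg.norm(x),"yaw",np.degrees(np.arctan2(y[1],y[0]))-90)
print("knob",tri(c,(351,209.5),s,(295,263.6)))
print("hub",onz(c,*t(635,200),.049),onz(s,*e(350,408),.049),tri(c,t(635,200),s,e(350,408)))
print("crank top",tri(c,t(525,265),s,e(244,336)))
# other objects
print("cap",onz(c,101,215,.2),onz(s,172,107,.2),"jar",onz(c,134,179,.1),onz(s,212,128,.1))
import cv2
w=camera("wrist");cv2.imwrite("pics/w.png",w["pixels"])
E
```

```text
[[0.5897, 0.1247], [0.5673, -0.0834], [0.5005, -0.0773], [0.5226, 0.1302]] mean [0.545  0.0235]
len 0.20903155010087746 0.06719725843525458 yaw -6.098919606336054
[[0.5865, 0.1253], [0.5628, -0.0809], [0.5012, -0.0722], [0.5264, 0.1291]] mean [0.5442 0.0253]
len 0.20519859323517586 0.06120243494096152 yaw -6.833231905058412
knob (array([ 0.549803  , -0.23151542,  0.09224958]), np.float64(0.00024345573676911195))
hub [ 0.51997457 -0.18893172  0.049     ] [ 0.5245273  -0.18617689  0.049     ] (array([ 0.52072938, -0.1885215 ,  0.05545899]), np.float64(0.0030163695620611776))
crank top (array([ 0.48549339, -0.12110782,  0.0825469 ]), np.float64(0.008585797016185856))
cap [0.53905955 0.38182673 0.2       ] [0.54202086 0.38193794 0.2       ] jar [0.6443796  0.33231086 0.1       ] [0.64342895 0.32647512 0.1       ]
```

The stone's top fits 204 x 64 mm, and the knob and hub agree with the holder frame at (0.545, 0.0245), yaw -6.3°, to about 1.5 mm. Next I work out the moves.

```bash
cat >> h.py <<'E'
from scipy.spatial.transform import Rotation as R
O=np.array([.545,.0245]);A=np.radians(-6.3);X=np.array([np.cos(A),np.sin(A)]);Y=np.array([-X[1],X[0]])
def W(x,y):return O+x*X+y*Y
def loc(p):d=np.array(p[:2])-O;return np.array([d@X,d@Y])
def shift(x,y,ztip,azx,p=None,q=None):
    """local holder target, tip height, azimuth (deg, holder frame) of tool x"""
    o=get_obs();p=o["position"];Rm=R.from_quat(o["tool_rot"]).as_matrix()
    t=np.r_[W(x,y),ztip+tip_reach]
    a0=np.degrees(np.arctan2(Rm[1,0],Rm[0,0]));turn=-(azx+np.degrees(A)-a0)
    turn=(turn+180)%360-180
    return (Rm.T@(t-p)).round(4),round(np.radians(turn),3)
def state():
    o=get_obs();print("t",o["time"],"loc",loc(o["position"]).round(4),"tipz",round(o["position"][2]-tip_reach,4),"F",np.round(o["ft_force"],1),"q",np.round(o["q"],2),"g",o["grip_width"])
E
python3 - <<'E'
from h import *
print(shift(.003,-.255,.16,180),shift(.003,-.255,.07,180));state()
E
```

```text
(array([-0.5669, -0.6661,  0.0626]), np.float64(-0.233)) (array([-0.5669, -0.666 ,  0.1526]), np.float64(-0.233))
t 0.4 loc [-0.3949  0.5239] tipz 0.2224 F [-0.3 -0.4 -0.6] q [ 1.05  0.53  1.43  0.    1.18 -0.18] g 0.08682788512197552
```

Request:
{"api": "servo_tool", "payload": {"steps": [0, -0.05, -0.05, 0, 0, 0, -0.1, -0.1, 0, -0.05, 0, -0.14, -0.15, 0, -0.1, 0, -0.18, -0.2, 0, -0.15, 0, -0.22, -0.25, 0, -0.2, 0, -0.26, -0.3, 0, -0.23, 0, -0.3, -0.35, 0, -0.23, 0, -0.34, -0.4, 0, -0.23, 0, -0.38, -0.45, 0, -0.23, 0, -0.42, -0.49, 0, -0.23, 0, -0.46, -0.53, 0, -0.23, 0, -0.5, -0.57, 0, -0.23], "force": 20}}

```text
time: 1.9
position: [0.486, -0.1102, 0.4051]
tool_rot: [0.057, 0.998, -0.0, 0.0]
ft_force: [0.9, 0.7, -0.2]
grip_width: 0.0005
```

```bash
python3 - <<'E'
from h import *
print(shift(.003,-.255,.16,180),shift(.003,-.255,.07,180));state()
E
```

```text
(array([-0.0472, -0.1145,  0.0629]), np.float64(-0.004)) (array([-0.0471, -0.1145,  0.1529]), np.float64(-0.004))
t 1.9 loc [-0.0439 -0.1404] tipz 0.2229 F [ 0.9  0.7 -0.2] q [-0.45  0.36  1.74  0.    1.04 -1.91] g 0.0005445002528575963
```

Request:
{"api": "servo_tool", "payload": {"steps": [0, -0.02, -0.05, 0.02, 0, 0, -0.047, -0.1, 0.05, 0, 0, -0.047, -0.1145, 0.09, 0, 0, -0.047, -0.1145, 0.12, 0, 0, -0.047, -0.1145, 0.14, 0, 0, -0.047, -0.1145, 0.153, 0, 0, -0.047, -0.1145, 0.153, 0]}}

```text
time: 2.78
position: [0.5192, -0.2269, 0.2511]
tool_rot: [0.056, 0.998, 0.0, -0.001]
ft_force: [0.2, 0.1, -1.1]
grip_width: 0.0003
```

```bash
python3 - <<'E'
from h import *
state()
c=camera("top");s=camera("scene");w=camera("wrist")
crop(s,195,170,325,305,3,"s1.png");cv2.imwrite("pics/w1.png",w["pixels"])
E
```

```text
t 2.775 loc [ 0.0019 -0.2528] tipz 0.0689 F [ 0.2  0.1 -1.1] q [-0.61  0.67  1.7  -0.    0.77 -2.07] g 0.00033302865249363917
```

View pics/s1.png

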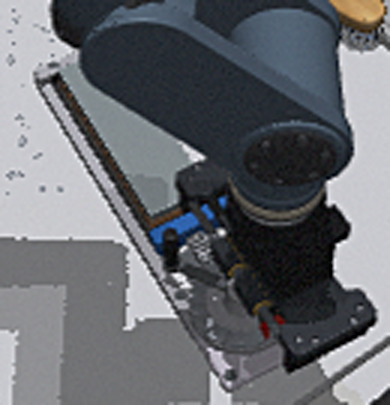

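View pics/w1.png

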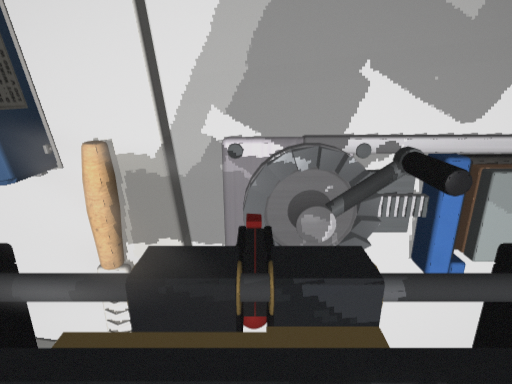

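Request:
{"api": "servo_tool", "payload": {"steps": [0, -0.01, 0, 0, 0, 0, -0.02, 0, 0, 0, 0, -0.03, 0, 0, 0, 0, -0.04, 0, 0, 0, 0, -0.05, 0, 0, 0, 0, -0.06, 0, 0, 0, 0, -0.068, 0, 0, 0, 0, -0.073, 0, 0, 0, 0, -0.076, 0, 0, 0, 0, -0.076, 0, 0, 0]}}

```text
time: 4.18
position: [0.5943, -0.2355, 0.2515]
tool_rot: [0.056, 0.998, 0.0, -0.001]
ft_force: [-3.1, -0.1, 0.5]
grip_width: 0.0004
```

```bash
python3 - <<'E'
from h import *
state()
c=camera("top");s=camera("scene");w=camera("wrist")
crop(c,280,150,400,240,5,"t2.png");cv2.imwrite("pics/w2.png",w["pixels"])
E
```

```text
t 4.175 loc [ 0.0775 -0.2531] tipz 0.0693 F [-3.1 -0.1  0.5] q [-0.55  0.74  1.51 -0.    0.9  -2.01] g 0.00042400572113997025
```

View pics/w2.png

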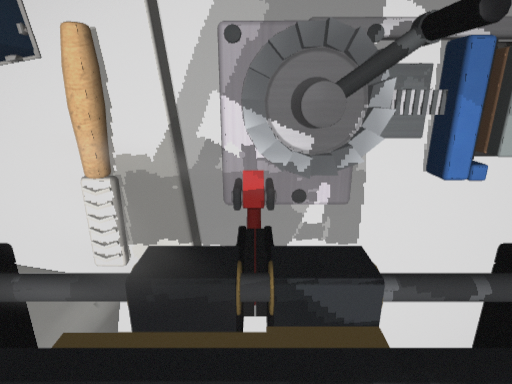

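The wrist view shows the pawl arm off the wheel and the lever pushed over. I can't yet tell if it has reached the stop, so I push gently until the force rises.

Request:
{"api": "servo_tool", "payload": {"steps": [0, -0.003, 0, 0, 0, 0, -0.006, 0, 0, 0, 0, -0.006, 0, 0, 0]}}

```text
time: 4.7
position: [0.5973, -0.236, 0.2509]
tool_rot: [0.056, 0.998, 0.001, -0.007]
ft_force: [-12.8, -0.8, 4.8]
grip_width: 0.0007
```

The force rose to 13 N at the expected position, so the lever is at its stop. I back off and check it.

Request:
{"api": "servo_tool", "payload": {"steps": [0, 0.006, 0, 0, 0, 0, 0.012, 0, -0.01, 0, 0, 0.012, 0, -0.05, 0, 0, 0.03, 0.03, -0.08, 0, 0, 0.09, 0.07, -0.1, 0, 0, 0.13, 0.12, -0.1, 0, 0, 0.17, 0.17, -0.1, 0, 0, 0.17, 0.17, -0.1, 0]}}

```text
time: 5.7
position: [0.4488, -0.0454, 0.3527]
tool_rot: [0.055, 0.998, 0.0, 0.0]
ft_force: [-0.1, 0.3, -1.0]
grip_width: 0.0009
```

```bash
python3 - <<'E'
from h import *
state()
c=camera("top");s=camera("scene")
crop(c,280,170,370,250,7,"t3.png");crop(s,215,210,325,305,6,"s3.png")
for n,m in(("top",c),("scene",s)):
    im=m["pixels"].astype(int);b,g,r=im[...,0],im[...,1],im[...,2]
    k=(r>90)&(g<60)&(b<60);k[:, :270]=0
    x=cv2.connectedComponentsWithStats(k.astype(np.uint8))
    for i in range(1,x[0]):
        if x[2][i,4]>8:print(n,x[2][i],x[3][i])
    print(proj(m,np.r_[W(.098,-.255),.080]))
E
```

```text
t 5.7 loc [-0.088  -0.0801] tipz 0.1705 F [-0.1  0.3 -1. ] q [-0.35  0.38  1.91  0.    0.85 -1.81] g 0.0009372098695362704
top [349 184   6   6  25] [351.72 186.12]
top [349 191   3   9  10] [349.8 195.1]
top [349 205   4   7  20] [350.85 207.8 ]
(np.float64(351.73501849574467), np.float64(185.9134245501378))
scene [304 252  15  17  56] [311.98214286 258.64285714]
scene [293 261   7   6  24] [296.16666667 263.5       ]
(np.float64(316.0084722906883), np.float64(255.50225590132084))
```

View pics/s3.png

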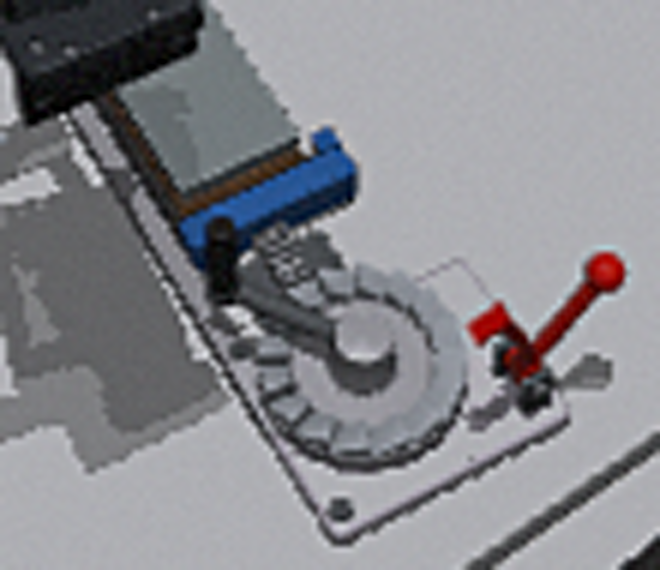

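View pics/t3.png

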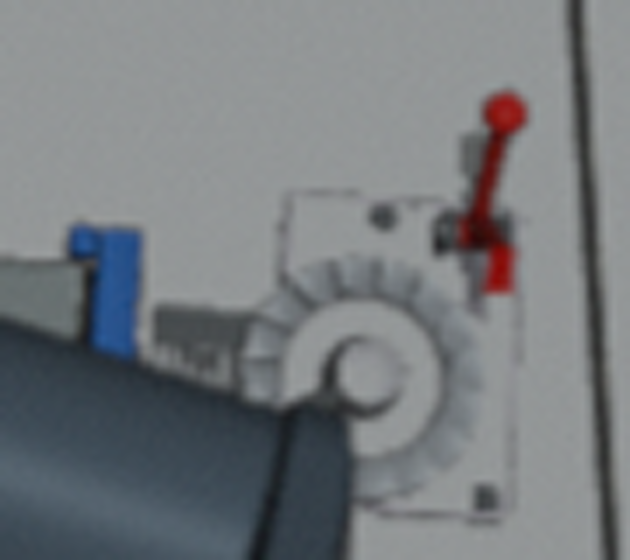

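The knob is within a pixel of its predicted stop position in the top view, (351.7,186.1), and the nose is well off the wheel. Next is the crank approach.

```bash
python3 - <<'E'
from h import *
print(shift(-.0172,-.1416,.12,35),shift(-.0172,-.1416,.056,35))
E
```

```text
(array([-0.0683, -0.06  ,  0.0509]), np.float64(2.53)) (array([-0.0681, -0.06  ,  0.1149]), np.float64(2.53))
```

Request:
{"api": "servo_tool", "payload": {"steps": [0, -0.01, -0.01, 0, 0.18, 0, -0.02, -0.02, 0, 0.36, 0, -0.03, -0.03, 0, 0.54, 0, -0.04, -0.04, 0, 0.72, 0, -0.05, -0.05, 0, 0.9, 0, -0.06, -0.06, 0, 1.08, 0, -0.068, -0.06, 0, 1.26, 0, -0.068, -0.06, 0, 1.44, 0, -0.068, -0.06, 0, 1.62, 0, -0.068, -0.06, 0, 1.8, 0, -0.068, -0.06, 0, 1.98, 0, -0.068, -0.06, 0, 2.16]}}

```text
time: 7.3
position: [0.5137, -0.1176, 0.3522]
tool_rot: [0.909, 0.418, 0.001, 0.002]
ft_force: [0.3, -0.5, -0.5]
grip_width: 0.0004
```

```bash
python3 - <<'E'
from h import *
state();print(shift(-.0172,-.1416,.056,35))
E
```

```text
t 7.3 loc [-0.0155 -0.1447] tipz 0.17 F [ 0.3 -0.5 -0.5] q [-0.44  0.47  1.73 -0.    0.94  0.27] g 0.00038704528873536947
(array([ 0.0014, -0.0036,  0.114 ]), np.float64(0.361))
```

Request:
{"api": "servo_tool", "payload": {"steps": [0, 0.001, -0.003, 0.01, 0.18, 0, 0.001, -0.003, 0.03, 0.36, 0, 0.001, -0.003, 0.06, 0.36, 0, 0.001, -0.003, 0.085, 0.36, 0, 0.001, -0.003, 0.105, 0.36, 0, 0.001, -0.003, 0.114, 0.36, 0, 0.001, -0.003, 0.114, 0.36]}}

```text
time: 8.18
position: [0.511, -0.1138, 0.2374]
tool_rot: [0.968, 0.251, 0.0, 0.0]
ft_force: [0.2, -0.3, 0.2]
grip_width: 0.0006
```

```bash
python3 - <<'E'
from h import *
state()
w=camera("wrist");cv2.imwrite("pics/w4.png",w["pixels"])
def cr(phi,gap):
    f=np.radians(phi);p=np.array([0,-.215])+.07*np.array([np.cos(f),np.sin(f)])
    return p-gap*np.array([-np.sin(f),np.cos(f)])
for phi in range(125,216,10):
    x,y=cr(phi,.0165);print(phi,*shift(x,y,.056,phi-90))
x,y=cr(212,.0165);print(*shift(x,y,.056,122))
E
```

```text
t 8.175 loc [-0.0186 -0.1412] tipz 0.0552 F [ 0.2 -0.3  0.2] q [-0.43  0.66  1.82 -0.    0.66  0.63] g 0.000630183063080318
125 [-0.0106  0.0012 -0.0003] 0.007
135 [-0.023  -0.0007 -0.0003] -0.167
145 [-0.0355 -0.0004 -0.0003] -0.342
155 [-0.0478  0.0021 -0.0003] -0.516
165 [-0.0595  0.0066 -0.0003] -0.691
175 [-0.0702  0.0132 -0.0003] -0.865
185 [-0.0796  0.0214 -0.0003] -1.04
195 [-0.0875  0.0312 -0.0003] -1.214
205 [-0.0935  0.0422 -0.0003] -1.389
215 [-0.0975  0.0541 -0.0003] -1.564
[-0.0965  0.0505 -0.0003] -1.511
```

View pics/w4.png

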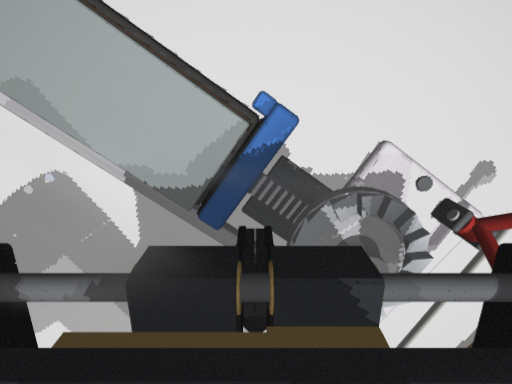

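The fingers stand in front of the handle on its trailing side. Now I follow the arc.

Request:
{"api": "servo_tool", "payload": {"steps": [0, -0.011, 0.001, 0, 0, 0, -0.023, -0.001, 0, -0.167, 0, -0.0355, -0.0005, 0, -0.342, 0, -0.048, 0.002, 0, -0.516, 0, -0.0595, 0.0065, 0, -0.69, 0, -0.07, 0.013, 0, -0.865, 0, -0.0795, 0.0215, 0, -1.04, 0, -0.0875, 0.031, 0, -1.214, 0, -0.0915, 0.038, 0, -1.32, 0, -0.0935, 0.042, 0, -1.389, 0, -0.0935, 0.042, 0, -1.389]}}

```text
time: 9.6
position: [0.4489, -0.1956, 0.2386]
tool_rot: [0.583, 0.812, -0.0, 0.001]
ft_force: [-0.3, 0.4, -0.5]
grip_width: 0.0004
```

```bash
python3 - <<'E'
from h import *
state()
w=camera("wrist");cv2.imwrite("pics/w5.png",w["pixels"])
def cr(phi,gap):
    f=np.radians(phi);p=np.array([0,-.215])+.07*np.array([np.cos(f),np.sin(f)])
    return p-gap*np.array([-np.sin(f),np.cos(f)])
for phi in (205,208,211,213,215):
    x,y=cr(phi,.0165);print(phi,*shift(x,y,.056,phi-90))
E
```

```text
t 9.6 loc [-0.0713 -0.2293] tipz 0.0564 F [-0.3  0.4 -0.5] q [-0.64  0.63  1.9  -0.    0.6  -0.97] g 0.0004211634203594826
205 [-0.0011  0.0009  0.0002] -0.001
208 [-0.0048  0.0001  0.0002] -0.053
211 [-0.0085 -0.0005  0.0002] -0.105
213 [-0.011  -0.0007  0.0002] -0.14
215 [-0.0135 -0.0009  0.0002] -0.175
```

View pics/w5.png

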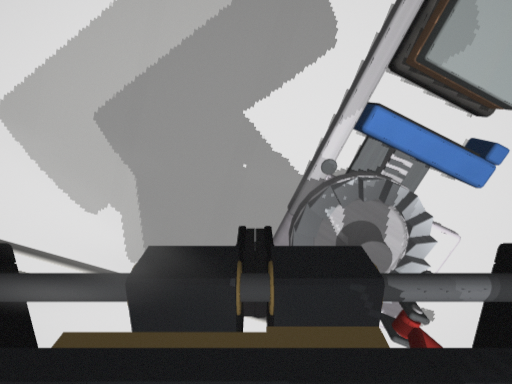

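Request:
{"api": "servo_tool", "payload": {"steps": [0, -0.004, 0, 0, -0.05, 0, -0.0075, 0, 0, -0.09, 0, -0.0095, 0, 0, -0.1, 0, -0.0095, 0, 0, -0.1]}}

```text
time: 10.15
position: [0.4511, -0.2032, 0.2377]
tool_rot: [0.542, 0.841, 0.0, -0.002]
ft_force: [-1.4, 3.0, 1.4]
grip_width: 0.0004
```

Request:
{"api": "servo_tool", "payload": {"steps": [0, -0.003, 0, 0, 0, 0, -0.005, 0, 0, 0, 0, -0.005, 0, 0, 0]}}

```text
time: 10.52
position: [0.4519, -0.2049, 0.2375]
tool_rot: [0.542, 0.84, 0.002, -0.006]
ft_force: [-2.6, 14.1, 7.2]
grip_width: 0.0007
```

```bash
python3 - <<'E'
from h import *
state()
E
```

```text
t 10.525 loc [-0.0674 -0.2382] tipz 0.0553 F [-2.6 14.1  7.2] q [-0.65  0.64  1.88  0.    0.63 -1.08] g 0.0007484315813311281
```

Request:
{"api": "servo_tool", "payload": {"steps": [0, 0.008, 0, 0, 0, 0, 0.016, 0, -0.01, 0, 0, 0.016, 0, -0.05, 0, 0, 0.02, 0, -0.09, 0, 0.087, 0.06, 0.05, -0.09, -0.18, 0.087, 0.1, 0.1, -0.09, -0.36, 0.087, 0.14, 0.12, -0.09, -0.54, 0.087, 0.16, 0.12, -0.09, -0.72, 0.087, 0.18, 0.12, -0.09, -0.9, 0.087, 0.18, 0.12, -0.09, -1.05]}}

```text
time: 11.78
position: [0.4882, 0.0061, 0.3285]
tool_rot: [0.043, 0.999, -0.0, 0.001]
ft_force: [0.4, -0.5, 0.1]
grip_width: 0.0524
```

```bash
python3 - <<'E'
from h import *
state()
print(shift(-.066,0,.09,180),shift(-.066,0,.023,180))
c=camera("top");s=camera("scene")
crop(c,195,170,365,260,4.6,"t6.png");crop(s,195,170,325,305,4.3,"s6.png")
E
```

```text
t 11.775 loc [-0.0544 -0.0245] tipz 0.1463 F [ 0.4 -0.5  0.1] q [-0.22  0.46  1.85 -0.    0.83 -1.7 ] g 0.05243735879047791
(array([0.0111, 0.0248, 0.0563]), np.float64(0.023)) (array([0.0112, 0.0248, 0.1233]), np.float64(0.023))
```

View pics/t6.png

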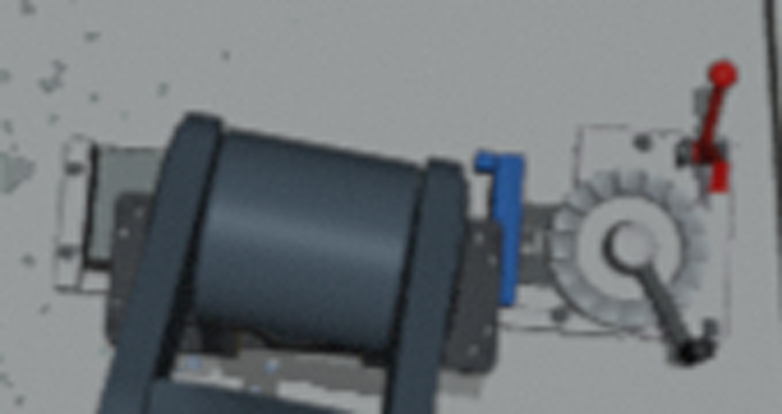

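View pics/s6.png

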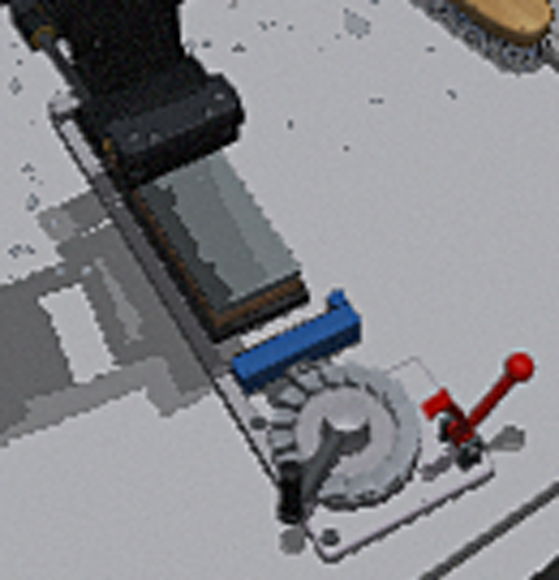

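The jaw has moved about 24 mm, the crank is at its stop and the pawl is still up. Now I approach the stone with the fingers open.

Request:
{"api": "servo_tool", "payload": {"steps": [0.087, 0.011, 0.025, 0.03, 0.023, 0.087, 0.011, 0.025, 0.07, 0.023, 0.087, 0.011, 0.025, 0.1, 0.023, 0.087, 0.011, 0.025, 0.115, 0.023, 0.087, 0.011, 0.025, 0.123, 0.023, 0.087, 0.011, 0.025, 0.123, 0.023]}}

```text
time: 12.62
position: [0.4804, 0.0306, 0.2049]
tool_rot: [0.059, 0.998, -0.0, 0.0]
ft_force: [1.2, -0.5, 0.8]
grip_width: 0.0871
```

```bash
python3 - <<'E'
from h import *
state();print(shift(-.0415,0,.023,180),shift(.074,0,.023,180))
w=camera("wrist");cv2.imwrite("pics/w7.png",w["pixels"])
E
```

```text
t 12.625 loc [-0.0648 -0.001 ] tipz 0.0227 F [ 1.2 -0.5  0.8] q [-0.17  0.7   1.94 -0.    0.51 -1.62] g 0.08710486398058656
(array([-0.0233,  0.0012, -0.0003]), np.float64(-0.008)) (array([-0.1388,  0.0021, -0.0002]), np.float64(-0.008))
```

View pics/w7.png

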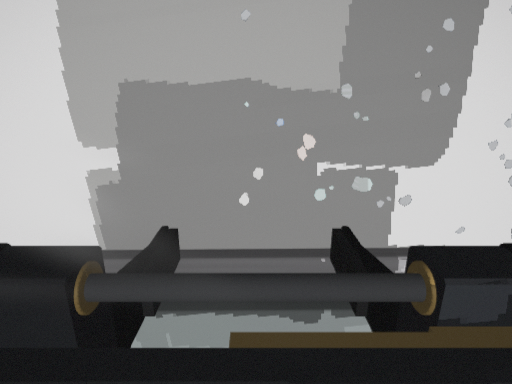

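Request:
{"api": "servo_tool", "payload": {"steps": [0.087, -0.012, 0, 0, -0.008, 0.087, -0.02, 0, 0, -0.008, 0.087, -0.026, 0, 0, -0.008, 0.087, -0.034, -0.001, 0, -0.008, 0.087, -0.042, -0.002, 0, -0.008, 0.087, -0.05, -0.003, 0, -0.008, 0.087, -0.058, -0.004, 0, -0.008, 0.087, -0.058, -0.004, 0, -0.008]}}

```text
time: 13.68
position: [0.5363, 0.0205, 0.2045]
tool_rot: [0.054, 0.999, 0.0, -0.002]
ft_force: [-3.4, 0.9, 1.8]
grip_width: 0.0869
```

```bash
python3 - <<'E'
from h import *
state()
c=camera("top");s=camera("scene")
crop(c,195,170,365,260,4.6,"t8.png");crop(s,195,170,325,305,4.3,"s8.png")
E
```

```text
t 13.675 loc [-0.0082 -0.0049] tipz 0.0223 F [-3.4  0.9  1.8] q [-0.17  0.73  1.79  0.    0.62 -1.63] g 0.08691675436190816
```

View pics/s8.png

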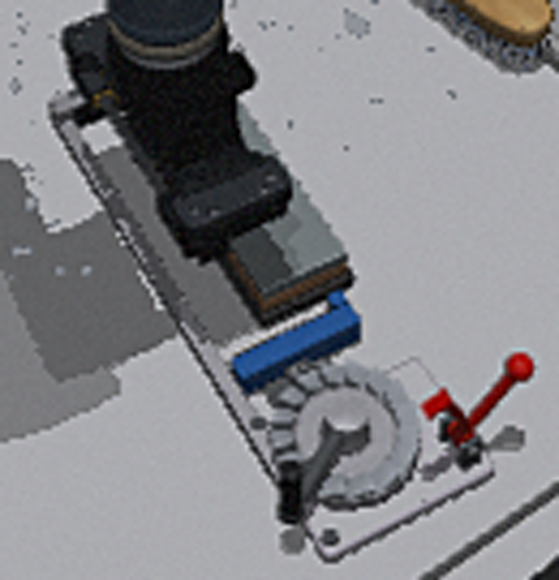

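The stone is sliding squarely past the open toe, so I carry on.

Request:
{"api": "servo_tool", "payload": {"steps": [0.087, -0.01, 0, 0, 0, 0.087, -0.02, 0, 0, 0, 0.087, -0.03, 0, 0, 0, 0.087, -0.04, 0, 0, 0, 0.087, -0.05, 0, 0, 0, 0.087, -0.06, 0, 0, 0, 0.087, -0.07, 0, 0, 0, 0.087, -0.08, 0, 0, 0, 0.087, -0.085, 0, 0, 0, 0.087, -0.088, 0, 0, 0, 0.087, -0.088, 0, 0, 0]}}

```text
time: 15.15
position: [0.6247, 0.0106, 0.2049]
tool_rot: [0.054, 0.999, -0.0, -0.0]
ft_force: [-3.9, 0.4, -0.5]
grip_width: 0.0872
```

Request:
{"api": "servo_tool", "payload": {"steps": [0.087, 0.008, 0, 0, 0, 0.087, 0.02, 0, 0, 0, 0.087, 0.03, 0, -0.03, 0, 0.087, 0.04, 0, -0.08, 0, 0.087, 0.08, 0, -0.13, 0, 0.087, 0.12, 0.02, -0.16, 0, 0.087, 0.16, 0.04, -0.16, 0, 0.087, 0.18, 0.08, -0.16, 0, 0.087, 0.18, 0.13, -0.16, 0, 0.087, 0.18, 0.18, -0.16, 0, 0.087, 0.18, 0.23, -0.16, 0, 0.087, 0.18, 0.23, -0.16, 0]}}

```text
time: 16.65
position: [0.4705, 0.2615, 0.3652]
tool_rot: [0.052, 0.999, 0.001, 0.002]
ft_force: [-0.3, 0.2, -0.2]
grip_width: 0.0872
```

```bash
python3 - <<'E'
from h import *
state()
c=camera("top");s=camera("scene")
crop(c,70,140,400,260,2.4,"t9.png");crop(s,150,90,340,305,2.7,"s9.png")
E
```

```text
t 16.65 loc [-0.1001  0.2274] tipz 0.183 F [-0.3  0.2 -0.2] q [ 0.3   0.46  1.69  0.    0.98 -1.17] g 0.08721331207232413
```

View pics/t9.png

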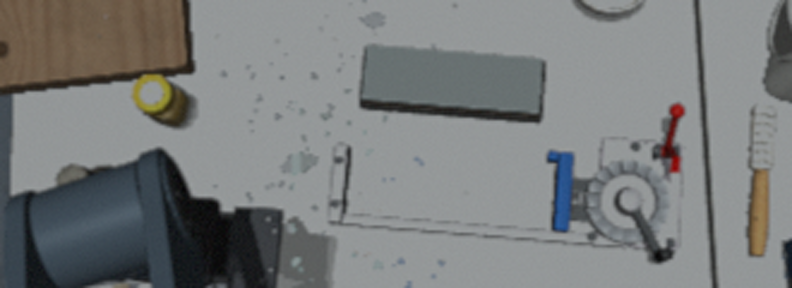

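View pics/s9.png

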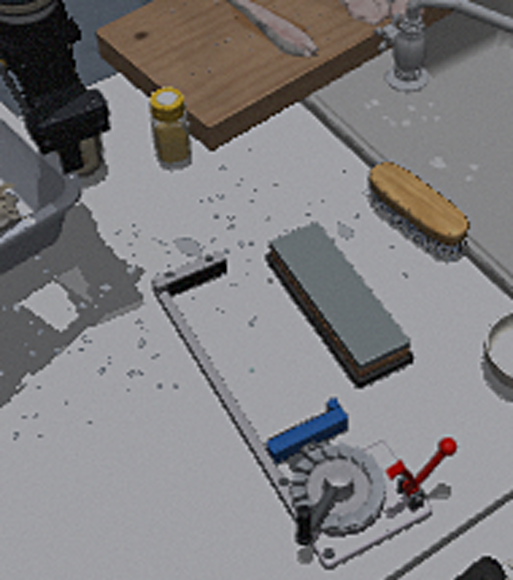

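The stone is clear of the holder, the jaw is open and the pawl is up. The arm hides the bottle, so I move it away and check the bottle.

Request:
{"api": "servo_tool", "payload": {"steps": [0.087, 0, -0.02, -0.02, 0, 0.087, 0, -0.06, -0.04, 0, 0.087, 0, -0.11, -0.05, 0, 0.087, 0, -0.16, -0.05, 0, 0.087, 0, -0.2, -0.05, 0, 0.087, 0, -0.23, -0.05, 0, 0.087, 0, -0.23, -0.05, 0]}}

```text
time: 17.62
position: [0.4449, 0.0275, 0.4148]
tool_rot: [0.057, 0.998, -0.0, -0.0]
ft_force: [0.1, -0.3, 0.2]
grip_width: 0.0869
```

```bash
python3 - <<'E'
from h import *
state()
c=camera("top");s=camera("scene")
cv2.imwrite("pics/t10.png",c["pixels"]);crop(s,150,90,340,305,2.7,"s10.png")
a=cv2.imread("pics/top0.png").astype(int);d=abs(a-c["pixels"]).max(2)
print("bottle/jar/scaler diffs",[int((d[v0:v1,u0:u1]>40).sum()) for u0,v0,u1,v1 in((92,203,134,236),(122,168,152,196),(378,182,398,248))])
t=lambda x,y:(70+x/2.4-.4,140+y/2.4-.4)
for p in((366,45),(545,60),(540,110),(361,98)):print(loc(onz(c,*t(*p),.038)).round(4))
E
```

```text
t 17.625 loc [-0.0998 -0.008 ] tipz 0.2326 F [ 0.1 -0.3  0.2] q [-0.19  0.27  1.85 -0.    1.02 -1.65] g 0.08688661384407292
bottle/jar/scaler diffs [0, 0, 0]
[0.1541 0.0992]
[ 0.1536 -0.108 ]
[ 0.0947 -0.1064]
[0.0916 0.0989]
```

View pics/t10.png

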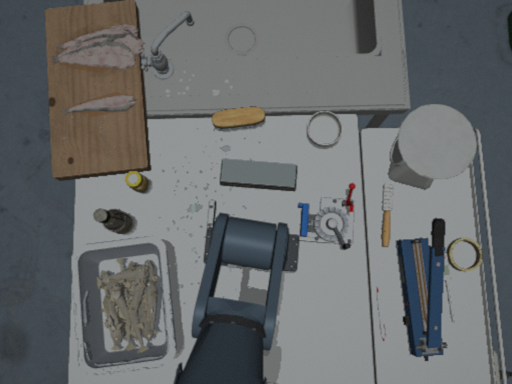

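```bash
python3 -c "
from rig import *
print(hand_in())"
```

```text
the job is handed in; nothing more can be done
None
```

The whetstone is out of the holder, with the pawl left up and the jaw left open. I handed the job in at about 18 s of the 56 s allowed.

- **Pawl:** I pushed the red lever over first. The force rose to about 13 N at the stop, and the knob then showed within a pixel of its expected stop position in the top view. The scene view was less exact because the colour patch there merged ball and bar.
- **Crank and jaw:** I then swung the crank counter-clockwise until it met its stop at about 14 N. The jaw opened about 24 mm, judged by eye from the top view.
- **Stone:** I pushed it flat out of the far side with both fingers on its side face. It lies square, about 0.123 m out. The rear edge of its base is at holder x of about 0.086, against the holder's edge at 0.0515.
- **Other objects:** The first and last top views show no change at the bottle, spice jar or fish scaler. The arm is raised clear and the wrist force reads about zero.

No check failed.

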